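# Put away drain stoppers and cream tin behind a sliding door

## Task

Put the two loose drain stoppers and the loose cream tin away in the low slatted cabinet, right way up and wholly inside, each in the bay that already holds one of its kind; the sliding door must be moved aside to let them in through the front. Finish with the door slid fully across the stoppers' bay, so that the tins' bay stands open, and leave the other things on the shelf where they are.

Things in the scene. Friction and masses are not known exactly. Their poses are not given: they have to be found in the camera images.
- cabinet: Low white plastic cabinet, fixed, 278 mm wide, 166 mm deep, 45 mm high, walls 6 mm, no floor plate, no sill. Origin: at shelf level, middle of the front line; x points into the cabinet (depth), y left along the front, z up. Two bays, 130 wide, 160 deep, wall between at y = 0. Slats (gaps under 40 mm, undersides 40 mm up) close the top from depth 50 mm on.
- bay_left (a point): Middle of the mouth of the bay at cabinet y = +68 mm, on the front line at shelf level. Axes as the cabinet's.
- bay_right (a point): Middle of the mouth of the bay at cabinet y = -68 mm, on the front line at shelf level. Axes as the cabinet's.
- door (a joint): The cabinet's upright grey sliding door, 142 mm wide, 7 mm thick, 45 mm high, running along the front, 4 to 12 mm before the front line; it covers one bay at a time. Value in m: 0 = fully across the right bay (y = -68 mm), 0.136 = fully across the left bay (y = +68 mm). It stays where it is left and moves with about 1.5 N.
- door_grip (a point): Middle of the door's grip: a tab standing on the door's top edge at its middle, 14 mm wide along the door, 7 mm thick, from 45 to 70 mm above the shelf; this point is 57 mm up. Axes as the cabinet's.
- stopper_a: Dark hard silicone drain stopper: 46 mm across for its lowest 6 mm, then a flange 52 mm across from 6 to 14 mm up, with an arched lug (22 mm wide, 6 mm thick) rising to 29 mm. Origin: centre of underside, z up. Starts loose on the shelf before the cabinet.
- stopper_b: Dark hard silicone drain stopper: 46 mm across for its lowest 6 mm, then a flange 52 mm across from 6 to 14 mm up, with an arched lug (22 mm wide, 6 mm thick) rising to 29 mm. Origin: centre of underside, z up. Starts loose on the shelf before the cabinet.
- stopper_kept: Dark hard silicone drain stopper: 46 mm across for its lowest 6 mm, then a flange 52 mm across from 6 to 14 mm up, with an arched lug (22 mm wide, 6 mm thick) rising to 29 mm. Origin: centre of underside, z up. This one is already kept at the back of one bay and shows that this is the stoppers' bay.
- tin: Plain round aluminium cream tin, closed, 60 mm across, 34 mm tall. Origin: centre of underside, z up. Starts loose on the shelf before the cabinet.
- tin_kept: Plain round aluminium cream tin, closed, 60 mm across, 34 mm tall. Origin: centre of underside, z up. This one is already kept at the back of the other bay and shows that this is the tins' bay.
- amber_bottle: Amber glass bottle, 64 mm across, 160 mm tall. Origin: underside centre. A bystander, to be left alone.
- canister: White screw-top detergent canister, 110 mm across, 190 mm tall. Origin: underside centre. A bystander, to be left alone.
- scoop: Yellow round scoop, bowl 58 mm across and 24 mm high, handle 75 mm. Origin: underside centre. A bystander, to be left alone.
- nail_brush: Wooden nail brush, 85 x 36 x 26 mm. Origin: underside centre. A bystander, to be left alone.
- soap_dish: White ceramic soap bowl, 90 mm across, 25 mm high. Origin: underside centre. A bystander, to be left alone.
- steel_tray: Stainless steel tray 170 x 110 x 22 mm. Origin: underside centre. A bystander, to be left alone.
- tumbler: Clear tumbler, 70 mm across, 90 mm tall. Origin: underside centre. A bystander, to be left alone.

How it is judged:
By the outcome, as a careful person would: the job done as asked, in the order asked, and still so for the second after the job is handed in, with the robot touching nothing.
It also fails if it takes over 72 s, if anything falls off the work surface, if the arm or the gripper's body presses on something with over 40 N, if the wrist force passes 120 N, or if a joint passes its speed limit or range.

## Robot

A 7-joint arm with a two-finger parallel gripper is mounted at the origin on the work surface. World frame = base frame: x ahead of the robot, y to its left, z up, the work surface at z = 0. Lengths are in mm, angles in degrees, forces in N, time in s.
With the tool pointing down it reaches from about 425 to 950 mm from the base axis. Payload 4.7 kg.
Tool frame: the origin (TCP) lies on the centre line of the jaws, within the pads' length; the fingertips stand 17 mm ahead of it and the grasp point (between the pads) lies 2 mm behind it; z points along the fingers, y is the line along which they close (so a half turn about z gives the same grasp; the last joint's range is limited). The gripper opens to 87 mm and grips with 3 to 60 N. Pads are 19 mm wide; open, the fingers measure 117 mm over their backs; the gripper's body (75 mm by 190 mm) begins 51 mm behind the grasp point.
Start: joints at [-76.255, 26.849, -2.785, 87.806, 1.381, 65.374, -4.715], TCP at [179.221, 650.79, 239.573] pointing down, gripper open.
Joint ranges: [-148.3, 148.3], [-19.14, 114.17], [-79.39, 73.82], [5.75, 140.21], [-59.74, 239.74], [12.07, 113.84], [-152.46, 152.46]. Speed limits (degrees/s): [147.25, 147.25, 180, 180, 180, 180, 180].

## Interface

Orientations are given as a 3x3 rotation matrix whose columns are the frame's x, y, z axes.
In Python, from rig import read_state, grab_frame, calibration, job_done, regions_of gives the robot as it stands.
- The arm moves only by the tool move_arm, never from a script. Its argument "moves" is text: rows parted by semicolons, each of 7 numbers parted by spaces: the turn, a rotation vector about the tool's x, y, z in units of 90 degrees (1.0 is 90 degrees), then the shift along the tool's x, y, z in units of 0.25 m (1.0 is 0.25 m), then the opening, from -1 (shut) to 1 (fully open). A call has 1 to 8 rows; each row is the pose to reach, as a shift and turn from the pose commanded when the call began, along the tool's axes at that moment; what a row does not reach only later rows make up. A row lasts 1/12 s, in which the tool goes at most 41.7 mm and 7.16 degrees, less where a joint would pass 70% of its speed; a pose out of reach is approached as far as the arm can. A call with a number of a shift or a turn outside -1 to 1 is refused whole. A call with a gripper value outside its range is refused whole. The fingers move at their own pace and stop on an object; the grip force is fixed at half the most. Time passes only in rows, so rows that repeat a pose let the fingers close. It gives the time, the measured TCP pose, the force, the opening and the grip force at its end, in the units of the state.
- read_state(): the state, without advancing time (a new reading comes with each control period).
- grab_frame(name): name is "scene" or "top"; returns the picture (400x640x3 uint8, blue, green, red); there is no depth.
- calibration(name): a dict with "camera_matrix" (3x3 intrinsics, pixels), "view" (4x4, takes a point from world to camera coordinates). Camera axes: x right, y up, looking along -z (the intrinsics and any distortion apply to the point x, -y, -z); pixel columns grow to the right and rows downward; lengths in mm; the calibration is good to about 2 mm. A picture is of the moment at which its call begins. calibration takes no time and is no camera call.
- job_done(): hands the job in; it is judged then, once.
Trained networks look in the newest picture that a camera, given by its name, has taken for a name from the list of things; names that differ only in an ending like _2 or _b are one class to them, and where a whole thing is asked for, a point or a joint stands for the part that bears it (a point fixed in the world has none). Each returns a list of dicts, best first, with "score" (0 to 1); they miss things now and then, are a little off and sometimes report something else, mostly with a low value. They report only what shows in the picture. A call takes as long as a camera call.
- regions_of(camera, target): "mask" (400x640 bool, what is visible of it) and "uv" ([column, row] in pixels, amid what is visible of it).
The state is a dict: "time_s": time; "qpos": joint angles; "joint_velocities": joint speeds; "tau": joint torques, N m; "tcp_pos": TCP position; "tool_rot": TCP orientation; "wrist_force": force on the tool from outside, world axes, zero at the start; "wrist_torque": the same for the moment, N m; "finger_gap": finger opening in mm; "grasp_force": force on a finger pad.
Only numpy, scipy, OpenCV 4.12 (cv2) and the standard library are available. Lean on these libraries where they do the work, as an engineer would, in place of code of your own. Each camera call takes 0.05 s, during which the arm holds its last target. There are 200 camera calls.

## Working session

There is one attempt and no reset: what is moved stays moved. The work goes in short steps, Python scripts to look and compute and a tool call to move; the robot and the scene stay as the last step left them, time stands still between calls to the robot, and variables do not carry over. Pictures are saved under pics/ and viewed, at most 10 in all, crops included, and the job is handed in when it is done.

Besides the shell and the picture viewer there is one more tool, called after "Emit:" as a command line: name --argument value ..., lists and objects as JSON in quotes. move_arm: Moves the arm, as the interface text tells. Its arguments: {"type":"object","properties":{"moves":{"type":"string"}},"required":["moves"]}

```bash
mkdir -p pics; ls; python3 - <<'E'
from rig import *
import cv2,numpy as np
for n in("scene","top"):
    f=grab_frame(n);cv2.imwrite(f"pics/{n}0.png",f)
    c=calibration(n);print(n,{k:np.round(v,3).tolist() if not isinstance(v,str) else v for k,v in c.items()})
    for t in("cabinet","door","door_grip","stopper_a","tin","amber_bottle","canister","scoop","nail_brush","soap_dish","steel_tray","tumbler"):
        print(t,[(np.round(r["uv"]).tolist(),round(r["score"],2),int(r["mask"].sum())) for r in regions_of(n,t)])
s=read_state();print(s["time_s"],s["tcp_pos"],s["tool_rot"],s["finger_gap"])
E
```

```text
pics
scene {'camera_matrix': [[363.127, 0.0, 316.31], [0.0, 363.127, 198.695], [0.0, 0.0, 1.0]], 'view': [[-0.792, 0.61, 0.011, 472.993], [-0.449, -0.596, 0.666, 238.202], [0.413, 0.523, 0.746, -1321.453], [0.0, 0.0, 0.0, 1.0]]}
cabinet [([290.0, 237.0], 0.76, 3478)]
door [([320.0, 227.0], 0.61, 346)]
door_grip [([325.0, 226.0], 0.94, 346)]
stopper_a [([346.0, 194.0], 0.76, 204), ([379.0, 221.0], 0.75, 221)]
tin []
amber_bottle [([226.0, 135.0], 0.56, 721)]
canister [([418.0, 310.0], 0.75, 4180), ([311.0, 130.0], 0.23, 237)]
scoop [([422.0, 259.0], 0.56, 387)]
nail_brush [([377.0, 218.0], 0.51, 211), ([312.0, 134.0], 0.49, 251)]
soap_dish [([276.0, 139.0], 0.63, 313), ([310.0, 135.0], 0.43, 277)]
steel_tray [([480.0, 293.0], 0.62, 3032)]
tumbler [([252.0, 112.0], 0.97, 518), ([318.0, 226.0], 0.6, 370)]
top {'camera_matrix': [[506.356, 0.0, 329.535], [0.0, 506.356, 200.134], [0.0, 0.0, 1.0]], 'view': [[-0.005, -1.0, 0.008, -8.873], [0.988, -0.004, 0.151, -607.95], [-0.151, 0.008, 0.988, -1572.3], [0.0, 0.0, 0.0, 1.0]]}
cabinet [([307.0, 171.0], 0.9, 1154)]
door [([302.0, 197.0], 0.67, 203), ([420.0, 267.0], 0.64, 264)]
door_grip [([305.0, 190.0], 0.58, 194)]
stopper_a [([288.0, 240.0], 0.76, 210), ([322.0, 236.0], 0.71, 193)]
tin [([449.0, 179.0], 0.68, 470), ([366.0, 241.0], 0.59, 281), ([325.0, 236.0], 0.28, 184)]
amber_bottle [([450.0, 179.0], 0.81, 470), ([304.0, 190.0], 0.52, 179)]
canister [([198.0, 188.0], 0.81, 1509)]
scoop [([233.0, 231.0], 0.67, 340)]
nail_brush [([420.0, 266.0], 0.74, 297)]
soap_dish []
steel_tray [([186.0, 258.0], 0.88, 1839)]
tumbler [([472.0, 224.0], 0.75, 471)]
1.3 [179.20443127 650.80231911 239.59453408] [[-9.64093572e-01  2.65562767e-01 -3.44312600e-05]
 [ 2.65562760e-01  9.64093565e-01  1.38672681e-04]
 [ 7.00212571e-05  1.24549780e-04 -9.99999990e-01]] 87.01381409583753
```

```bash
python3 - <<'E'
import cv2
t=cv2.imread("pics/top0.png");cv2.imwrite("pics/top0c.png",cv2.resize(t[130:290,220:420],None,fx=4,fy=3.75,interpolation=cv2.INTER_CUBIC)[:600])
t=cv2.imread("pics/scene0.png");cv2.imwrite("pics/scene0c.png",cv2.resize(t[100:300,200:460],None,fx=3,fy=3,interpolation=cv2.INTER_CUBIC))
E
```

```text
(no output)
```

View pics/top0c.png

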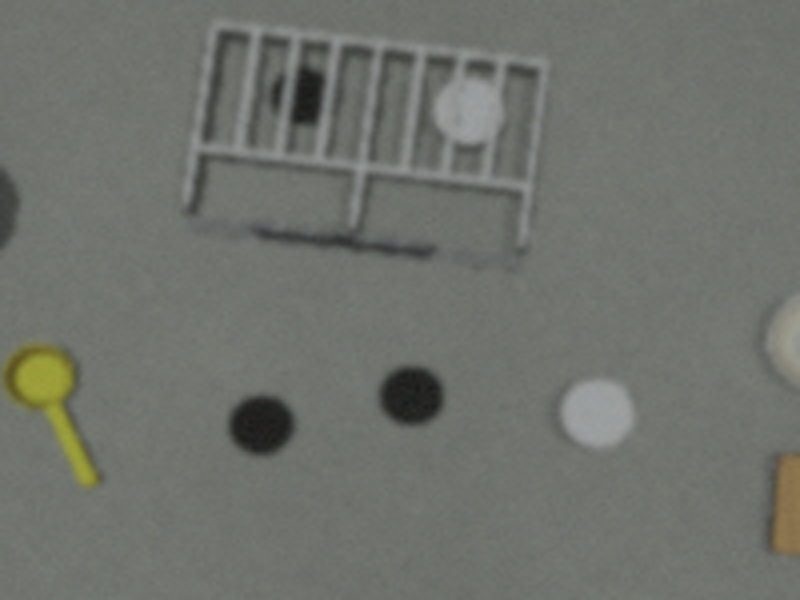

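View pics/scene0c.png

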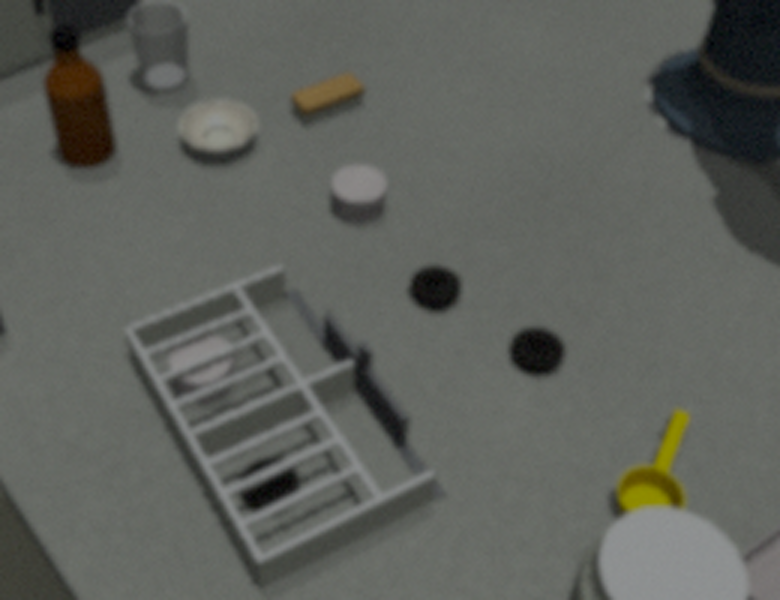

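The kept stopper sits in the left bay (top crop ~(300,97)) and the kept tin in the right bay (~(468,110)). The door stands midway (~(345,240)). The loose stoppers are at ~(262,425) and (411,396), the loose tin at ~(597,412).

```bash
cat > h.py <<'E'
import numpy as np,cv2
from rig import *
from scipy.optimize import minimize,least_squares
def proj(n,P):
    c=calibration(n);V=np.array(c["view"]);K=np.array(c["camera_matrix"])
    q=np.atleast_2d(P)@V[:3,:3].T+V[:3,3];q=q*[1,-1,-1];u=q@K.T
    return u[:,:2]/u[:,2:]
def unproj(n,uv,z):
    return least_squares(lambda p:(proj(n,[[p[0],p[1],z]])-uv).ravel(),[600,0]).x
def cab(pose,P):
    x,y,a=pose;c,s=np.cos(a),np.sin(a);P=np.atleast_2d(P).astype(float)
    return np.c_[x+c*P[:,0]-s*P[:,1],y+s*P[:,0]+c*P[:,1],P[:,2]]
E
python3 - <<'E'
from h import *
F={n:cv2.GaussianBlur(cv2.imread(f"pics/{n}0.png",0).astype(np.float32),(0,0),.7) for n in("top","scene")}
C=np.array([[166,139,45],[166,-139,45],[0,139,45],[0,-139,45]])
tp=(np.array([[212,20],[550,57],[184,215],[526,250]])+.5)/[4,3.75]-.5+[220,130]
sp=(np.array([[258,560],[128,330],[435,475],[283,268]])+.5)/3-.5+[200,100]
f=lambda p:np.r_[(proj("top",cab(p,C))-tp).ravel(),(proj("scene",cab(p,C))-sp).ravel()]
r=least_squares(f,[600,0,0]);print("corner",r.x,np.round(r.fun,1))
t=np.linspace(.03,.97,60)
L=lambda a,b:np.c_[a[0]+t*(b[0]-a[0]),a[1]+t*(b[1]-a[1]),0*t+45]
P=np.r_[L((0,136),(166,136)),L((0,-136),(166,-136)),L((0,0),(160,0)),L((163,-139),(163,139)),L((163,-139),(163,139))]
def br(p,names=("top","scene")):
    s=0
    for n in names:
        uv=proj(n,cab(p,P)).astype(np.float32);s-=cv2.remap(F[n],uv[:,:1],uv[:,1:],1).mean()
    return s
for names in(("top",),("scene",),("top","scene")):
    m=minimize(lambda d:br(r.x+d*[1,1,.01],names),[0,0,0],method="Nelder-Mead",options=dict(initial_simplex=[[0,0,0],[4,0,0],[0,4,0],[0,0,2]]))
    print(names,r.x+m.x*[1,1,.01],m.fun)
for n in("top","scene"):
    grab_frame(n)
    for k,z in(("stopper_a",12),("tin",34 if n=="top" else 17),("door_grip",45)):
        for q in regions_of(n,k)[:3]: 
            ys,xs=np.nonzero(q["mask"]);print(n,k,unproj(n,[xs.mean(),ys.mean()],z),q["score"],np.ptp(xs),np.ptp(ys))
g=cv2.imread("pics/top0.png");h=cv2.imread("pics/scene0.png")
e=lambda a:np.clip((cv2.resize(a,(390,300),interpolation=cv2.INTER_CUBIC).astype(float)-15)*6,0,255)
print(g[230:245,280:296].min(),h[185:200,340:352].min())
cv2.imwrite("pics/lug.png",np.vstack([np.hstack([e(g[228:252,272:303]),e(g[224:248,308:339])]),np.hstack([e(h[205:229,364:395]),e(h[184:208,330:361])])]))
E
```

```text
corner [ 6.40608195e+02  6.02490700e+01 -1.30914563e-01] [-1.   0.1 -0.9  0.9 -1.4 -2.2 -1.  -0.7  0.4 -0.  -1.4 -1.7  0.4 -1.4
 -0.4 -2.2]
('top',) [ 6.42228221e+02  5.89437323e+01 -1.33209723e-01] -125.6546630859375
('scene',) [ 6.41853965e+02  6.19178798e+01 -1.32583693e-01] -120.32659149169922
('top', 'scene') [ 6.41947643e+02  6.02452647e+01 -1.32623616e-01] -243.97491455078125
top stopper_a [505.1289657  309.80293009] 0.69 22 35
top stopper_a [496.70669163  11.64255308] 0.67 16 17
top stopper_a [473.16427011 133.65388741] 0.5 15 15
top tin [ 480.21330263 -136.11252365] 0.59 18 18
top door_grip [494.91727911  10.57604692] 0.56 15 15
top door_grip [630.94653238  75.28701526] 0.52 40 6
scene stopper_a [502.55326869  15.9192249 ] 0.63 15 14
scene stopper_a [477.47479288 138.19670148] 0.58 17 14
scene stopper_a [720.16466906  59.15041099] 0.51 105 105
scene tin [ 482.70515084 -133.08413716] 0.84 17 17
scene door_grip [643.60995825  83.41999068] 0.81 27 43
scene door_grip [735.93568241  77.12277212] 0.55 103 104
24 0[ WARN:0@7.841] global loadsave.cpp:1063 imwrite_ Unsupported depth image for selected encoder is fallbacked to CV_8U.
```

View pics/lug.png

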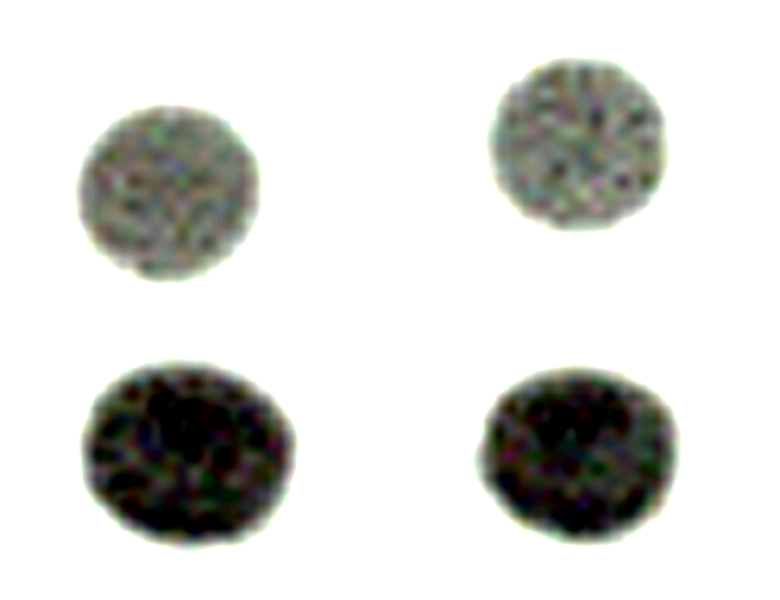

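The lug yaw can't be read from single noisy frames, so I'll average several.

```bash
python3 - <<'E'
from h import *
A={n:np.mean([grab_frame(n).astype(np.float32) for _ in range(k)],0) for n,k in(("top",12),("scene",16))}
np.savez("avg.npz",**A)
e=lambda a,lo,hi,w=390,h=300:np.clip((cv2.resize(a,(w,h),interpolation=cv2.INTER_CUBIC)-lo)*255/(hi-lo),0,255)
g,h=A["top"],A["scene"]
def rng(a): m=a.min(2);v=a[m<np.percentile(m,25)];return np.percentile(v,1),np.percentile(v,97)
out=[]
for c in(g[228:252,272:303],g[224:248,308:339],h[205:229,364:395],h[184:208,330:361]):
    r=rng(c);print(r);out.append(e(c,*r))
cv2.imwrite("pics/lug2.png",np.vstack([np.hstack(out[:2]),np.hstack(out[2:])]).astype(np.uint8))
cv2.imwrite("pics/door.png",np.vstack([e(g[180:205,262:355],20,150,780,210),e(h[190:270,290:360],10,150,340,388).repeat(1,1) if 0 else np.pad(e(h[195:265,290:360],10,150,388,388),((0,0),(0,392),(0,0)))]).astype(np.uint8))
# stopper outlines
for n,cs in(("top",((287,240),(322,236))),("scene",((379,217),(345,196)))):
    for c in cs:
        w=A[n].mean(2)[c[1]-14:c[1]+15,c[0]-14:c[0]+15];m=w<(w.min()+np.median(w[:3]))/2
        ys,xs=np.nonzero(m);print(n,xs.mean()+c[0]-14,ys.mean()+c[1]-14,np.ptp(xs),np.ptp(ys),unproj(n,[xs.mean()+c[0]-14,ys.mean()+c[1]-14],12))
print(read_state()["time_s"])
E
```

```text
(np.float32(28.916666), np.float32(64.26334))
(np.float32(30.928333), np.float32(66.680016))
(np.float32(10.58), np.float32(37.955627))
(np.float32(9.875), np.float32(51.278137))
top 284.9010416666667 242.94270833333331 15 14 [474.17329465 132.74559847]
top 322.5 235.0721649484536 15 14 [499.05426305  11.57395289]
scene 378.4019138755981 216.92822966507177 17 14 [479.79553697 139.57701939]
scene 344.5783783783784 195.85405405405405 15 14 [504.20462048  19.00982588]
3.1
```

View pics/lug2.png

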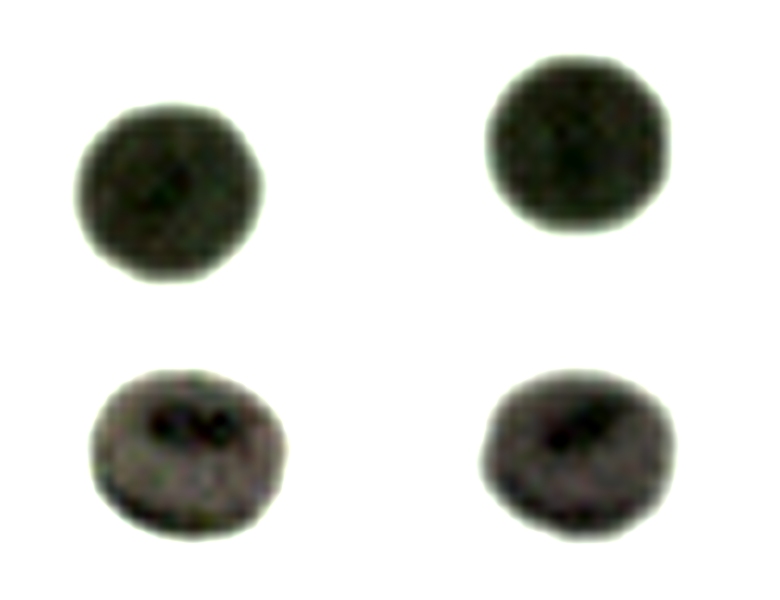

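View pics/door.png

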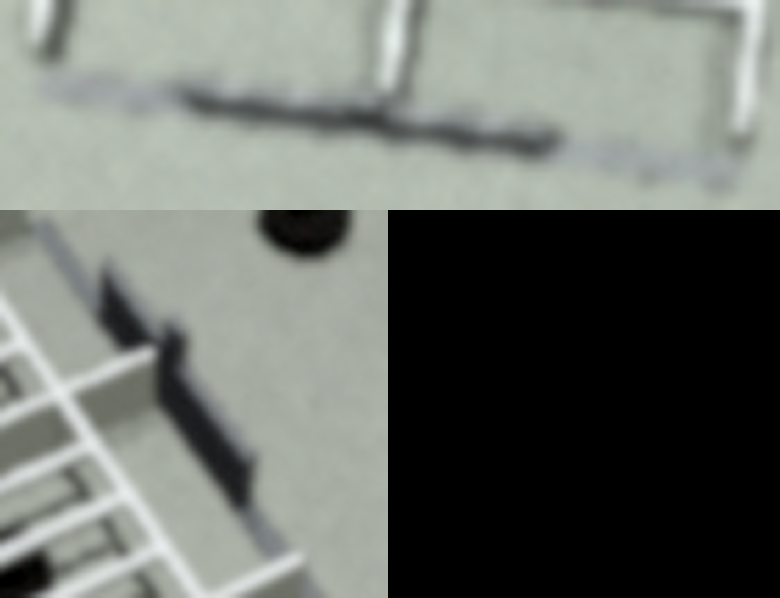

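```bash
cat >> h.py <<'E'
CAB=(642.0,60.2,np.deg2rad(-7.6))
def wc(x,y,z=0): return cab(CAB,[[x,y,z]])[0]
def cw(p):
    d=np.array(p[:2])-CAB[:2];c,s=np.cos(CAB[2]),np.sin(CAB[2]);return np.array([c*d[0]+s*d[1],-s*d[0]+c*d[1]])
def plan(*T):
    """targets (x,y,z,closing-axis angle deg) world -> units from present pose"""
    s=read_state();R=np.array(s["tool_rot"]);p=np.array(s["tcp_pos"]);a0=np.degrees(np.arctan2(R[1,1],R[0,1]))
    print("t",round(s["time_s"],2),"tcp",np.round(p,1),"ang",round(a0,1),"gap",round(s["finger_gap"],1),"F",np.round(s["wrist_force"],1),"cab",np.round(cw(p),1))
    for x,y,z,a in T:
        d=R.T@(np.array([x,y,z])-p)
        da=(a-a0+90)%180-90
        print("rz %.3f shift %s  dist %.0f"%(-da/90,np.round(d/250,3),np.linalg.norm(d)))
E
python3 - <<'E'
from h import *
for n,uv,z in(("top",(306.2,193.5),45),("scene",(321.1,254.1-0),70)):
    # scene crop origin rows 195, after 210 px of the first panel
    if n=="scene": uv=(290+175/5.54-.5,195+(328-210)/5.54-.5)
    w=unproj(n,uv,z);print(n,w,cw(w))
print(wc(-8,46))
w=wc(-8,46);plan((*w[:2],230,82.4))
E
```

```text
top [629.88190938  63.25374667] [-12.41551726   1.42422623]
scene [638.46694539  73.56309078] [-5.26937279 12.7784342 ]
[640.15406963 106.85396597   0.        ]
t 3.1 tcp [179.2 650.8 239.5] ang 74.6 gap 86.9 F [-0.1 -0.3  0.2] cab [-536.8  524.2]
rz -0.087 shift [-2.355 -1.608  0.038]  dist 713
```

Emit:
move_arm --moves "0 0 -0.04 -0.15 -0.1 0 -1;0 0 -0.087 -0.3 -0.2 0 -1;0 0 -0.087 -0.45 -0.3 0 -1;0 0 -0.087 -0.6 -0.4 0 -1;0 0 -0.087 -0.75 -0.5 0 -1;0 0 -0.087 -0.9 -0.62 0 -1;0 0 -0.087 -1 -0.69 0 -1;0 0 -0.087 -1 -0.69 0 -1"

```text
time_s: 3.77
tcp_pos: [379.8, 411.5, 239.9]
tool_rot: [[-0.99, 0.141, 0.003], [0.141, 0.99, -0.003], [-0.003, -0.003, -1.0]]
wrist_force: [1.0, -0.9, 0.6]
finger_gap: 41.6
grasp_force: 0.0
```

```bash
python3 -c "
from h import *
w=wc(-8,50);plan((*w[:2],230,82.4),(*w[:2],67,82.4))"
```

```text
t 3.77 tcp [379.8 411.5 239.9] ang 81.9 gap 41.6 F [ 1.  -0.9  0.6] cab [-306.4  313.5]
rz -0.006 shift [-1.203 -1.043  0.046]  dist 398
rz -0.006 shift [-1.201 -1.041  0.698]  dist 434
```

Emit:
move_arm --moves "0 0 0 -0.13 -0.11 0 -1;0 0 0 -0.25 -0.22 0 -1;0 0 0 -0.38 -0.33 0 -1;0 0 0 -0.5 -0.43 0 -1;0 0 0 -0.63 -0.55 0 -1;0 0 0 -0.75 -0.65 0 -1;0 0 0 -0.88 -0.76 0 -1;0 0 0 -1 -0.87 0 -1"

```text
time_s: 4.43
tcp_pos: [594.9, 168.3, 239.8]
tool_rot: [[-0.991, 0.131, 0.001], [0.131, 0.991, 0.001], [-0.001, 0.001, -1.0]]
wrist_force: [0.1, 0.7, 0.5]
finger_gap: 0.3
grasp_force: 0.0
```

```bash
python3 -c "
from h import *
w=wc(-8,50);plan((*w[:2],100,82.4),(*w[:2],67,82.4))"
```

```text
t 4.43 tcp [594.9 168.3 239.8] ang 82.5 gap 0.3 F [0.1 0.7 0.5] cab [-61.  100.9]
rz 0.001 shift [-0.212 -0.204  0.559]  dist 158
rz 0.001 shift [-0.211 -0.204  0.691]  dist 188
```

Emit:
move_arm --moves "0 0 0 -0.1 -0.1 0.1 -1;0 0 0 -0.2 -0.2 0.2 -1;0 0 0 -0.21 -0.2 0.32 -1;0 0 0 -0.21 -0.2 0.45 -1;0 0 0 -0.21 -0.2 0.57 -1;0 0 0 -0.21 -0.2 0.65 -1;0 0 0 -0.21 -0.2 0.69 -1;0 0 0 -0.21 -0.2 0.69 -1"

```text
time_s: 5.1
tcp_pos: [637.7, 113.0, 64.6]
tool_rot: [[-0.991, 0.132, -0.004], [0.132, 0.991, -0.001], [0.004, -0.001, -1.0]]
wrist_force: [-0.9, 0.3, -0.3]
finger_gap: 0.2
grasp_force: 0.0
```

```bash
python3 - <<'E'
from h import *
plan()
f=grab_frame("scene");g=grab_frame("top")
cv2.imwrite("pics/push.png",np.hstack([cv2.resize(f[150:270,260:380],(400,400),interpolation=2),cv2.resize(g[130:250,250:370],(400,400),interpolation=2)]))
for n,z in(("scene",0),("top",0)):
    s=read_state();print(n,proj(n,[np.array(s["tcp_pos"])-[0,0,17]]))
E
```

```text
t 5.1 tcp [637.7 113.   64.6] ang 82.4 gap 0.2 F [-0.9  0.3 -0.3] cab [-11.3  51.8]
scene [[329.81170568 229.93164782]]
top [[290.45536218 190.18049955]]
```

View pics/push.png

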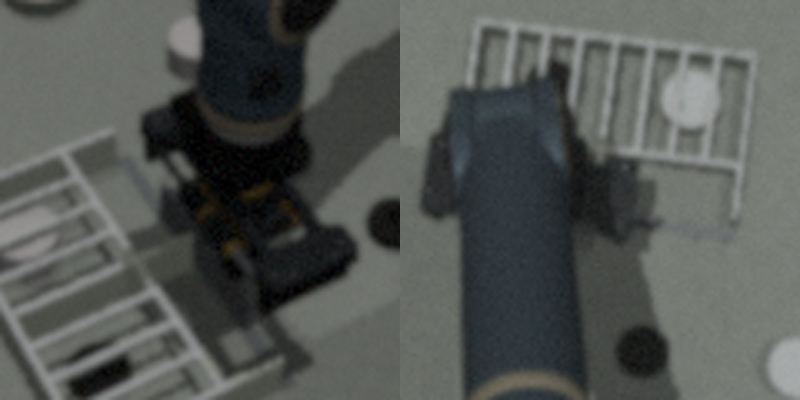

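Emit:
move_arm --moves "0 0 0 -0.01 0 -0.008 -1;0 0 0 -0.01 -0.06 -0.008 -1;0 0 0 -0.01 -0.12 -0.008 -1;0 0 0 -0.01 -0.18 -0.008 -1;0 0 0 -0.01 -0.24 -0.008 -1;0 0 0 -0.01 -0.3 -0.008 -1;0 0 0 -0.01 -0.35 -0.008 -1;0 0 0 -0.01 -0.36 -0.008 -1"

```text
time_s: 5.87
tcp_pos: [629.1, 18.9, 69.1]
tool_rot: [[-0.991, 0.136, -0.0], [0.136, 0.991, -0.002], [0.0, -0.002, -1.0]]
wrist_force: [0.1, -0.5, 0.1]
finger_gap: 0.4
grasp_force: 0.1
```

```bash
python3 -c "
from h import *
plan((*wc(-8,-46)[:2],66,82.4))"
```

```text
t 5.87 tcp [629.1  18.9  69.1] ang 82.2 gap 0.4 F [ 0.1 -0.5  0.1] cab [ -7.3 -42.6]
rz -0.003 shift [ 0.003 -0.013  0.013]  dist 5
```

Emit:
move_arm --moves "0 0 0 0 -0.01 0 -1;0 0 0 0 -0.02 0 -1;0 0 0 0 -0.03 0 -1;0 0 0 0 -0.035 0 -1"

```text
time_s: 6.2
tcp_pos: [628.1, 15.7, 68.7]
tool_rot: [[-0.991, 0.131, -0.001], [0.131, 0.991, 0.001], [0.001, 0.001, -1.0]]
wrist_force: [-0.6, 1.1, 0.3]
finger_gap: 0.7
grasp_force: 0.6
```

```bash
python3 -c "
from h import *
plan()"
```

```text
t 6.2 tcp [628.1  15.7  68.7] ang 82.5 gap 0.7 F [-0.6  1.1  0.3] cab [ -7.9 -46. ]
```

Emit:
move_arm --moves "0 0 0 0 -0.01 0 -1;0 0 0 0 -0.02 0 -1;0 0 0 0 -0.02 0 -1;0 0 0 0 -0.02 0 -1"

```text
time_s: 6.53
tcp_pos: [627.7, 9.7, 68.8]
tool_rot: [[-0.991, 0.132, -0.0], [0.132, 0.991, -0.0], [0.0, -0.0, -1.0]]
wrist_force: [0.1, 0.6, -1.0]
finger_gap: 0.3
grasp_force: 0.3
```

```bash
python3 -c "
from h import *
plan()"
```

```text
t 6.53 tcp [627.7   9.7  68.8] ang 82.4 gap 0.3 F [ 0.1  0.6 -1. ] cab [ -7.5 -51.9]
```

Emit:
move_arm --moves "0 0 0 0 -0.01 0 -1;0 0 0 0 -0.02 0 -1;0 0 0 0 -0.03 0 -1;0 0 0 0 -0.03 0 -1;0 0 0 0 -0.03 0 -1"

```text
time_s: 6.95
tcp_pos: [627.7, 9.3, 69.0]
tool_rot: [[-0.992, 0.128, 0.002], [0.128, 0.992, 0.008], [-0.001, 0.008, -1.0]]
wrist_force: [1.1, 11.8, -1.7]
finger_gap: 0.5
grasp_force: 5.8
```

```bash
python3 - <<'E'
from h import *
plan()
f=grab_frame("scene");g=grab_frame("top")
cv2.imwrite("pics/push2.png",np.hstack([cv2.resize(f[150:270,240:360],(400,400),interpolation=2),cv2.resize(g[130:250,270:390],(400,400),interpolation=2)]))
E
```

```text
t 6.95 tcp [627.7   9.3  69. ] ang 82.7 gap 0.5 F [ 1.1 11.8 -1.7] cab [ -7.4 -52.3]
```

View pics/push2.png

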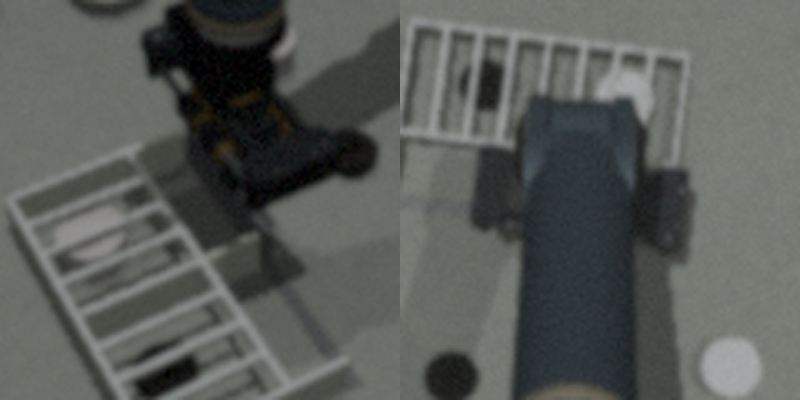

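```bash
python3 -c "
from h import *
plan((628,18,110,82.4),(501.6,15.3,80,82.4),(501.6,15.3,33,82.4))"
```

```text
t 7.05 tcp [627.7   9.3  69. ] ang 82.7 gap 0.5 F [ 1.4 11.7 -3.2] cab [ -7.5 -52.3]
rz 0.003 shift [ 0.003  0.036 -0.164]  dist 42
rz 0.003 shift [ 0.503 -0.04  -0.045]  dist 127
rz 0.003 shift [ 0.503 -0.042  0.143]  dist 131
```

Emit:
move_arm --moves "0 0 0 0 0.06 -0.06 -1;0 0 0 0 0.06 -0.17 -1;0 0 0 0.1 0.05 -0.17 -0.08;0 0 0 0.25 0.02 -0.17 -0.08;0 0 0 0.4 0 -0.12 -0.08;0 0 0 0.5 -0.01 -0.05 -0.08;0 0 0 0.5 -0.01 -0.05 -0.08;0 0 0 0.5 -0.01 -0.05 -0.08"

```text
time_s: 7.72
tcp_pos: [501.1, 15.9, 81.2]
tool_rot: [[-0.991, 0.132, -0.002], [0.132, 0.991, -0.001], [0.001, -0.001, -1.0]]
wrist_force: [0.6, -0.6, 1.8]
finger_gap: 32.5
grasp_force: 0.0
```

```bash
python3 - <<'E'
from h import *
plan((501.6,15.3,80,82.4),(501.6,15.3,33,84))
f=grab_frame("scene");g=grab_frame("top")
cv2.imwrite("pics/st.png",np.hstack([cv2.resize(f[140:240,290:390],(400,400),interpolation=2),cv2.resize(g[180:280,270:370],(400,400),interpolation=2)]))
print(proj("scene",[np.array(read_state()["tcp_pos"])-[0,0,17]]))
E
```

```text
t 7.72 tcp [501.1  15.9  81.2] ang 82.4 gap 32.5 F [ 0.6 -0.6  1.8] cab [-133.8  -62.6]
rz 0.000 shift [-0.002 -0.002  0.005]  dist 1
rz -0.018 shift [-0.002 -0.002  0.193]  dist 48
[[345.14339958 183.01058082]]
```

View pics/st.png

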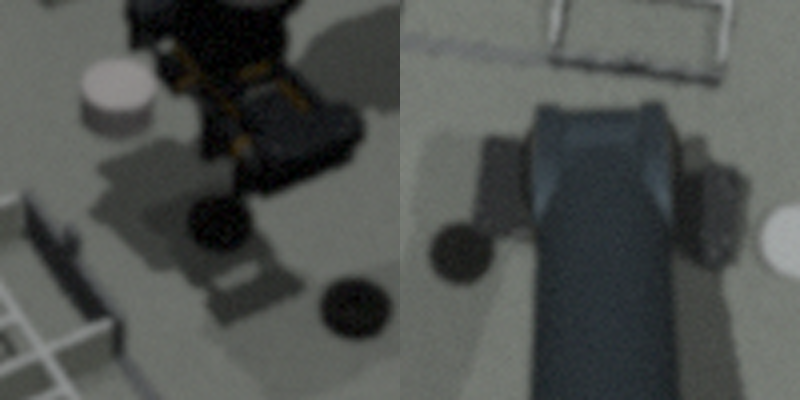

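Emit:
move_arm --moves "0 0 -0.01 0 0 0.08 -0.08;0 0 -0.018 0 0 0.15 -0.08;0 0 -0.018 0 0 0.19 -0.08;0 0 -0.018 0 0 0.19 -0.08;0 0 -0.018 0 0 0.19 -1;0 0 -0.018 0 0 0.19 -1;0 0 -0.018 0 0 0.19 -1;0 0 -0.018 0 0 0.19 -1"

```text
time_s: 8.48
tcp_pos: [503.4, 16.5, 34.8]
tool_rot: [[-0.995, 0.104, 0.002], [0.104, 0.995, 0.0], [-0.002, 0.0, -1.0]]
wrist_force: [0.1, 0.1, -0.4]
finger_gap: 21.0
grasp_force: 0.0
```

```bash
python3 -c "
from h import *
plan();print(read_state()['grasp_force'])"
```

```text
t 8.48 tcp [503.4  16.5  34.8] ang 84.0 gap 21.0 F [ 0.1  0.1 -0.4] cab [-131.6  -61.6]
0.0
```

Emit:
move_arm --moves "0 0 0 0 0 0 -1;0 0 0 0 0 0 -1;0 0 0 0 0 0 -1;0 0 0 0 0 0 -1"

```text
time_s: 8.82
tcp_pos: [502.9, 16.3, 34.4]
tool_rot: [[-0.995, 0.104, 0.001], [0.104, 0.995, 0.0], [-0.001, 0.0, -1.0]]
wrist_force: [-0.0, -0.3, 3.2]
finger_gap: 5.1
grasp_force: 30.0
```

```bash
python3 -c "
from h import *
plan();print(read_state()['grasp_force'])"
```

```text
t 8.82 tcp [502.9  16.3  34.4] ang 84.0 gap 5.1 F [-0.  -0.3  3.2] cab [-132.1  -61.9]
30.000614672899246
```

```bash
python3 -c "
from h import *
plan((*wc(-60,38)[:2],42,82.4),(*wc(35,38)[:2],42,82.4),(*wc(35,38)[:2],35,82.4))"
```

```text
t 8.82 tcp [502.9  16.3  34.4] ang 84.0 gap 5.1 F [-0.  -0.3  3.2] cab [-132.1  -61.9]
rz 0.018 shift [-0.3    0.391 -0.03 ]  dist 123
rz 0.018 shift [-0.68  0.38 -0.03]  dist 195
rz 0.018 shift [-0.679  0.38  -0.002]  dist 195
```

Emit:
move_arm --moves "0 0 0 0 0 -0.04 -1;0 0 0.018 -0.08 0.1 -0.05 -1;0 0 0.018 -0.15 0.2 -0.04 -1;0 0 0.018 -0.23 0.3 -0.04 -1;0 0 0.018 -0.3 0.38 -0.035 -1;0 0 0.018 -0.37 0.387 -0.035 -1;0 0 0.018 -0.44 0.385 -0.035 -1;0 0 0.018 -0.44 0.385 -0.035 -1"

```text
time_s: 9.48
tcp_pos: [625.6, 100.9, 43.5]
tool_rot: [[-0.991, 0.132, 0.004], [0.132, 0.991, -0.0], [-0.004, 0.001, -1.0]]
wrist_force: [0.5, -1.1, -0.5]
finger_gap: 4.8
grasp_force: 30.0
```

```bash
python3 - <<'E'
from h import *
plan((*wc(35,38)[:2],40,82.4),(*wc(35,38)[:2],35,82.4))
f=grab_frame("scene")
cv2.imwrite("pics/in.png",cv2.resize(f[170:300,260:390],(520,520),interpolation=2))
E
```

```text
t 9.48 tcp [625.6 100.9  43.5] ang 82.4 gap 4.8 F [ 0.5 -1.1 -0.5] cab [-21.7  38.2]
rz 0.000 shift [-0.227 -0.001  0.015]  dist 57
rz 0.000 shift [-0.227 -0.001  0.035]  dist 57
```

View pics/in.png

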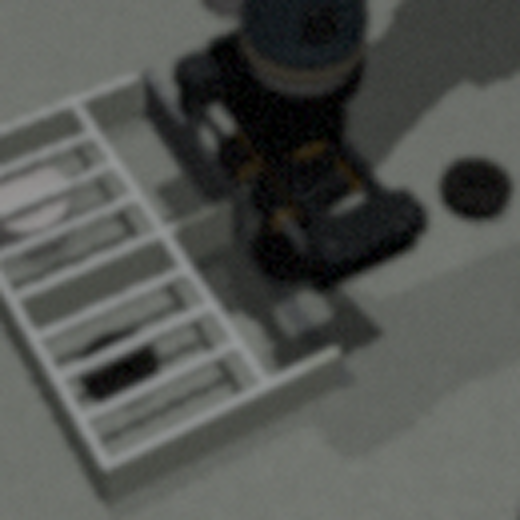

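Emit:
move_arm --moves "0 0 0 -0.05 0.005 0.01 -1;0 0 0 -0.1 0.005 0.01 -1;0 0 0 -0.16 0.005 0.01 -1;0 0 0 -0.2 0.005 0.01 -1;0 0 0 -0.227 0.005 0.02 -1;0 0 0 -0.227 0.005 0.03 -1;0 0 0 -0.227 0.005 0.034 -1;0 0 0 -0.227 0.005 0.034 -1"

```text
time_s: 10.2
tcp_pos: [677.9, 94.3, 34.5]
tool_rot: [[-0.991, 0.132, -0.0], [0.132, 0.991, -0.0], [0.0, -0.0, -1.0]]
wrist_force: [0.9, -0.1, 1.3]
finger_gap: 4.8
grasp_force: 30.0
```

```bash
python3 -c "
from h import *
plan();print(read_state()['grasp_force'])"
```

```text
t 10.2 tcp [677.9  94.3  34.5] ang 82.4 gap 4.8 F [ 0.9 -0.1  1.3] cab [31.1 38.5]
30.000267326831818
```

Emit:
move_arm --moves "0 0 0 -0.004 0 0 -1;0 0 0 -0.004 0 0 -1;0 0 0 -0.004 0 0 -0.54;0 0 0 -0.004 0 0 -0.54;0 0 0 -0.004 0 -0.02 -0.54;0 0 0 -0.004 0 -0.1 -0.54;0 0 0 -0.004 0 -0.2 -0.54;0 0 0 -0.004 0 -0.3 -0.54"

```text
time_s: 10.87
tcp_pos: [678.9, 94.7, 109.5]
tool_rot: [[-0.991, 0.131, -0.001], [0.131, 0.991, 0.0], [0.001, -0.0, -1.0]]
wrist_force: [0.2, 1.4, -0.0]
finger_gap: 19.8
grasp_force: 0.0
```

```bash
python3 -c "
from h import *
plan((477,136.1,90,48),(477,136.1,34,48))"
```

```text
t 10.87 tcp [678.9  94.7 109.5] ang 82.4 gap 19.8 F [ 0.2  1.4 -0. ] cab [32.  39.1]
rz 0.383 shift [0.822 0.058 0.079]  dist 207
rz 0.383 shift [0.822 0.058 0.303]  dist 220
```

Emit:
move_arm --moves "0 0 0.07 0.15 0.01 0 -0.08;0 0 0.15 0.3 0.02 0 -0.08;0 0 0.23 0.45 0.03 0 -0.08;0 0 0.3 0.6 0.04 0 -0.08;0 0 0.38 0.75 0.05 0.02 -0.08;0 0 0.383 0.822 0.058 0.06 -0.08;0 0 0.383 0.822 0.058 0.08 -0.08;0 0 0.383 0.822 0.058 0.08 -0.08"

```text
time_s: 11.53
tcp_pos: [476.6, 136.5, 88.8]
tool_rot: [[-0.744, 0.668, -0.001], [0.668, 0.744, 0.0], [0.001, -0.001, -1.0]]
wrist_force: [0.4, 0.2, 0.6]
finger_gap: 40.0
grasp_force: 0.0
```

```bash
python3 - <<'E'
from h import *
plan((477,136.1,34,48))
f=grab_frame("scene");g=grab_frame("top")
cv2.imwrite("pics/st2.png",np.hstack([cv2.resize(f[170:290,270:410],(467,400),interpolation=2),cv2.resize(g[130:250,250:350],(333,400),interpolation=2)]))
E
```

```text
t 11.53 tcp [476.6 136.5  88.8] ang 48.1 gap 40.0 F [0.4 0.2 0.6] cab [-174.    53.7]
rz 0.001 shift [-0.002 -0.     0.219]  dist 55
```

View pics/st2.png

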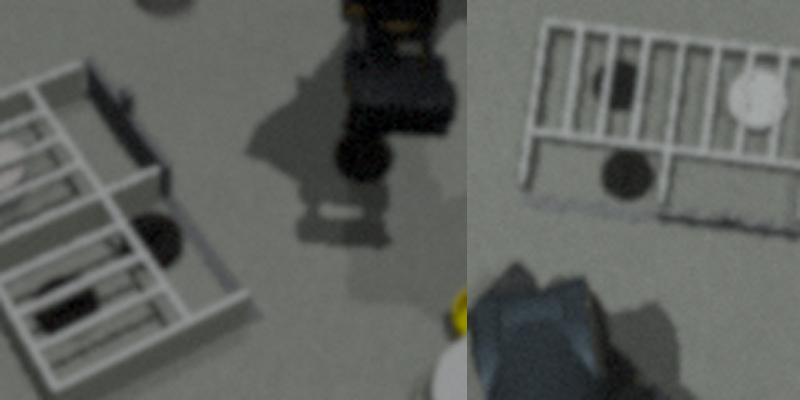

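Emit:
move_arm --moves "0 0 0 0 0 0.1 -0.08;0 0 0 0 0 0.18 -0.08;0 0 0 0 0 0.218 -0.08;0 0 0 0 0 0.218 -0.4;0 0 0 0 0 0.218 -1;0 0 0 0 0 0.218 -1;0 0 0 0 0 0.218 -1;0 0 0 0 0 0.218 -1"

```text
time_s: 12.3
tcp_pos: [478.4, 136.1, 35.7]
tool_rot: [[-0.743, 0.67, 0.002], [0.67, 0.743, 0.001], [-0.001, 0.002, -1.0]]
wrist_force: [0.2, -0.2, 0.6]
finger_gap: 14.3
grasp_force: 0.0
```

Emit:
move_arm --moves "0 0 0 0 0 0 -1;0 0 0 0 0 0 -1;0 0 0 0 0 0 -1;0 0 0 0 0 0 -1;0 0 0 0 0 0 -1"

```text
time_s: 12.72
tcp_pos: [477.9, 136.0, 35.4]
tool_rot: [[-0.743, 0.67, 0.001], [0.67, 0.743, 0.0], [-0.0, 0.001, -1.0]]
wrist_force: [-0.6, -1.4, 5.3]
finger_gap: 5.0
grasp_force: 30.0
```

```bash
python3 -c "
from h import *
plan((*wc(-60,99)[:2],42,82.4),(*wc(36,99)[:2],42,82.4));print(read_state()['grasp_force'])"
```

```text
t 12.72 tcp [477.9 136.   35.4] ang 48.0 gap 5.0 F [-0.6 -1.4  5.3] cab [-172.7   53.4]
rz -0.383 shift [-0.269  0.405 -0.026]  dist 122
rz -0.383 shift [-0.585  0.623 -0.026]  dist 214
30.001861676573753
```

Emit:
move_arm --moves "0 0 0 0 0 -0.04 -1;0 0 -0.07 -0.06 0.09 -0.05 -1;0 0 -0.15 -0.12 0.18 -0.04 -1;0 0 -0.23 -0.17 0.26 -0.035 -1;0 0 -0.3 -0.22 0.34 -0.03 -1;0 0 -0.383 -0.27 0.405 -0.03 -1;0 0 -0.383 -0.33 0.447 -0.03 -1;0 0 -0.383 -0.33 0.447 -0.03 -1"

```text
time_s: 13.38
tcp_pos: [617.8, 163.0, 43.0]
tool_rot: [[-0.991, 0.133, 0.005], [0.133, 0.991, 0.0], [-0.005, 0.001, -1.0]]
wrist_force: [0.7, -0.9, -0.1]
finger_gap: 4.9
grasp_force: 30.0
```

```bash
python3 -c "
from h import *
plan((*wc(35,99)[:2],36,82.4));print(read_state()['grasp_force'])"
```

```text
t 13.38 tcp [617.8 163.   43. ] ang 82.3 gap 4.9 F [ 0.7 -0.9 -0.1] cab [-37.6  98.6]
rz -0.001 shift [-0.29   0.002  0.029]  dist 73
29.99922975897789
```

```bash
python3 - <<'E'
import h
from h import *
g=cv2.imread("pics/st2.png",0)[:,467:].astype(float)
g=cv2.GaussianBlur(g,(0,0),3)
w=g[145:205,590:650-0] if g.shape[1]>600 else g[145:205,125:200]
ys,xs=np.nonzero(w<60);print(len(xs),w.min(),np.median(w),np.ptp(xs),np.ptp(ys))
u=(xs.mean()+125+.5)/3.33-.5+250;v=(ys.mean()+145+.5)/3.333-.5+130
p=unproj("top",[u,v],12);h.CAB=(642.2,58.9,-.1332);print(u,v,p,cw(p))
E
```

```text
1751 30.302605121544595 81.1218641010993 46 46
297.87450242932823 181.97312281199564 [673.82117322  91.91420655] [26.95657222 36.92126277]
```

Emit:
move_arm --moves "0 0 0 -0.06 0.002 0.008 -1;0 0 0 -0.12 0.002 0.008 -1;0 0 0 -0.18 0.002 0.008 -1;0 0 0 -0.24 0.002 0.008 -1;0 0 0 -0.28 0.002 0.015 -1;0 0 0 -0.29 0.002 0.025 -1;0 0 0 -0.29 0.002 0.03 -1;0 0 0 -0.29 0.002 0.03 -1"

```text
time_s: 14.05
tcp_pos: [686.1, 154.2, 35.5]
tool_rot: [[-0.991, 0.132, 0.002], [0.132, 0.991, -0.0], [-0.002, -0.0, -1.0]]
wrist_force: [2.2, -1.3, 3.0]
finger_gap: 4.9
grasp_force: 30.0
```

```bash
python3 -c "
from h import *
plan();print(read_state()['grasp_force'])"
```

```text
t 14.05 tcp [686.1 154.2  35.5] ang 82.4 gap 4.9 F [ 2.2 -1.3  3. ] cab [31.3 99. ]
30.00227339565754
```

Emit:
move_arm --moves "0 0 0 -0.008 0 0 -1;0 0 0 -0.008 0 0 -1;0 0 0 -0.008 0 0 -0.54;0 0 0 -0.008 0 0 -0.54;0 0 0 -0.008 0 -0.02 -0.54;0 0 0 -0.008 0 -0.1 -0.54;0 0 0 -0.008 0 -0.2 -0.54;0 0 0 -0.008 0 -0.3 -0.54"

```text
time_s: 14.72
tcp_pos: [686.6, 154.6, 109.8]
tool_rot: [[-0.991, 0.131, -0.003], [0.131, 0.991, -0.0], [0.002, -0.001, -1.0]]
wrist_force: [1.2, 0.8, 0.7]
finger_gap: 19.5
grasp_force: 0.0
```

```bash
python3 -c "
from h import *
plan((*wc(-8,-105)[:2],110,82.4),(*wc(-8,-105)[:2],68,82.4))"
```

```text
t 14.72 tcp [686.6 154.6 109.8] ang 82.5 gap 19.5 F [1.2 0.8 0.7] cab [31.7 99.4]
rz 0.001 shift [ 0.16  -0.818  0.   ]  dist 208
rz 0.001 shift [ 0.159 -0.817  0.168]  dist 212
```

Emit:
move_arm --moves "0 0 0 0.05 -0.15 0 -1;0 0 0 0.1 -0.3 0 -1;0 0 0 0.16 -0.45 0 -1;0 0 0 0.16 -0.6 0 -1;0 0 0 0.16 -0.75 0 -1;0 0 0 0.16 -0.817 0 -1;0 0 0 0.16 -0.817 0.1 -1;0 0 0 0.16 -0.817 0.166 -1"

```text
time_s: 15.38
tcp_pos: [620.8, -45.1, 68.3]
tool_rot: [[-0.991, 0.135, 0.001], [0.135, 0.991, -0.0], [-0.001, -0.0, -1.0]]
wrist_force: [0.0, 0.3, -0.4]
finger_gap: 0.5
grasp_force: 0.0
```

```bash
python3 -c "
from h import *
plan((*wc(-8,44)[:2],68,82.4))"
```

```text
t 15.38 tcp [620.8 -45.1  68.3] ang 82.2 gap 0.5 F [ 0.   0.3 -0.4] cab [  -7.1 -107.2]
rz -0.002 shift [0.005 0.605 0.001]  dist 151
```

Emit:
move_arm --moves "0 0 0 0 0.06 0 -1;0 0 0 0 0.13 0 -1;0 0 0 0 0.2 0 -1;0 0 0 0 0.27 0 -1;0 0 0 0 0.34 0 -1;0 0 0 0 0.41 0 -1;0 0 0 0 0.48 0 -1;0 0 0 0 0.55 0 -1"

```text
time_s: 16.05
tcp_pos: [638.8, 95.5, 68.8]
tool_rot: [[-0.991, 0.13, -0.001], [0.13, 0.991, -0.0], [0.001, -0.0, -1.0]]
wrist_force: [-0.0, -2.1, -0.7]
finger_gap: 0.3
grasp_force: 0.9
```

Emit:
move_arm --moves "0 0 0 0 0.03 0 -1;0 0 0 0 0.05 0 -1;0 0 0 0 0.06 0 -1;0 0 0 0 0.07 0 -1;0 0 0 0 0.075 0 -1;0 0 0 0 0.075 0 -1"

```text
time_s: 16.55
tcp_pos: [641.7, 111.5, 68.4]
tool_rot: [[-0.991, 0.133, 0.0], [0.133, 0.991, 0.0], [-0.0, 0.0, -1.0]]
wrist_force: [0.2, 0.4, 0.7]
finger_gap: 0.8
grasp_force: 0.2
```

```bash
python3 -c "
from h import *
plan()"
```

```text
t 16.55 tcp [641.7 111.5  68.4] ang 82.4 gap 0.8 F [0.2 0.4 0.7] cab [-7.1 50.8]
```

Emit:
move_arm --moves "0 0 0 0 0.01 0 -1;0 0 0 0 0.02 0 -1;0 0 0 0 0.03 0 -1;0 0 0 0 0.03 0 -1;0 0 0 0 0.03 0 -1"

```text
time_s: 16.97
tcp_pos: [642.0, 112.8, 68.4]
tool_rot: [[-0.991, 0.136, -0.003], [0.136, 0.991, -0.007], [0.002, -0.008, -1.0]]
wrist_force: [-3.5, -9.4, 5.3]
finger_gap: 0.4
grasp_force: 5.2
```

```bash
python3 -c "
from h import *
plan((*wc(-8,44)[:2],110,82.4),(481.5,-134.5,110,82.4))"
```

```text
t 16.97 tcp [642.  112.8  68.4] ang 82.2 gap 0.4 F [-3.5 -9.4  5.3] cab [-6.9 52.1]
rz -0.002 shift [ 0.004 -0.034 -0.166]  dist 42
rz -0.002 shift [ 0.502 -1.068 -0.157]  dist 298
```

Emit:
move_arm --moves "0 0 0 0 -0.06 -0.06 -1;0 0 0 0 -0.06 -0.17 -1;0 0 0 0.09 -0.2 -0.17 1;0 0 0 0.17 -0.35 -0.17 1;0 0 0 0.24 -0.5 -0.17 1;0 0 0 0.32 -0.65 -0.17 1;0 0 0 0.4 -0.8 -0.17 1;0 0 0 0.48 -0.95 -0.17 1"

```text
time_s: 17.63
tcp_pos: [493.4, -99.0, 111.1]
tool_rot: [[-0.991, 0.132, 0.002], [0.132, 0.991, 0.0], [-0.002, 0.001, -1.0]]
wrist_force: [0.3, -0.8, -0.0]
finger_gap: 32.3
grasp_force: 0.0
```

```bash
python3 - <<'E'
from h import *
plan((481.5,-134.5,70,82.4),(481.5,-134.5,24,82.4))
A=np.load("avg.npz")
for n,z,box in(("top",34,(225,257,352,384)),("scene",34,(140,180,300,340))):
    w=A[n].mean(2)[box[0]:box[1],box[2]:box[3]];b=np.median(w);m=(w>(b+w.max())/2)
    ys,xs=np.nonzero(m);print(n,np.ptp(xs),np.ptp(ys),b,w.max(),unproj(n,[xs.mean()+box[2],ys.mean()+box[0]],z))
E
```

```text
t 17.63 tcp [493.4 -99.  111.1] ang 82.4 gap 32.3 F [ 0.3 -0.8 -0. ] cab [-126.3 -177.5]
rz 0.000 shift [ 0.029 -0.147  0.164]  dist 56
rz 0.000 shift [ 0.029 -0.147  0.348]  dist 95
top 16 17 113.69445 157.86111 [ 481.67591378 -137.20750308]
scene 17 11 100.166664 136.04167 [ 483.3486935  -132.86773671]
```

Emit:
move_arm --moves "0 0 0 0.02 -0.08 0 1;0 0 0 0.027 -0.148 0.05 1;0 0 0 0.027 -0.148 0.12 1;0 0 0 0.027 -0.148 0.13 1;0 0 0 0.027 -0.148 0.13 1;0 0 0 0.027 -0.148 0.2 1;0 0 0 0.027 -0.148 0.28 1;0 0 0 0.027 -0.148 0.34 1"

```text
time_s: 18.3
tcp_pos: [483.8, -132.4, 25.7]
tool_rot: [[-0.992, 0.13, 0.002], [0.13, 0.992, 0.0], [-0.002, 0.001, -1.0]]
wrist_force: [0.6, -0.2, -0.0]
finger_gap: 83.4
grasp_force: 0.0
```

Emit:
move_arm --moves "0 0 0 0 0 0 1;0 0 0 0 0 0 -1;0 0 0 0 0 0 -1;0 0 0 0 0 0 -1;0 0 0 0 0 0 -1;0 0 0 0 0 0 -1;0 0 0 0 0 0 -1"

```text
time_s: 18.88
tcp_pos: [483.2, -133.8, 26.5]
tool_rot: [[-0.991, 0.132, 0.002], [0.132, 0.991, -0.0], [-0.002, -0.0, -1.0]]
wrist_force: [-0.2, -0.9, 4.5]
finger_gap: 59.4
grasp_force: 30.0
```

```bash
python3 -c "
from h import *
plan((*wc(-60,-68)[:2],28,82.4),(*wc(35,-68)[:2],28,82.4));print(read_state()['grasp_force'])"
```

```text
t 18.88 tcp [ 483.2 -133.8   26.5] ang 82.4 gap 59.4 F [-0.2 -0.9  4.5] cab [-131.7 -213.3]
rz 0.000 shift [-0.287  0.581 -0.005]  dist 162
rz 0.000 shift [-0.667  0.581 -0.005]  dist 221
29.99964681454003
```

Emit:
move_arm --moves "0 0 0 0 0 -0.025 -1;0 0 0 -0.06 0.12 -0.03 -1;0 0 0 -0.12 0.24 -0.03 -1;0 0 0 -0.18 0.36 -0.03 -1;0 0 0 -0.23 0.48 -0.025 -1;0 0 0 -0.28 0.581 -0.015 -1;0 0 0 -0.35 0.581 -0.012 -1;0 0 0 -0.37 0.581 -0.01 -1"

```text
time_s: 19.55
tcp_pos: [596.0, 0.8, 28.6]
tool_rot: [[-0.992, 0.128, 0.003], [0.128, 0.992, 0.001], [-0.003, 0.001, -1.0]]
wrist_force: [0.9, -1.6, -0.7]
finger_gap: 58.9
grasp_force: 30.0
```

```bash
python3 -c "
from h import *
plan((*wc(36,-68)[:2],28.5,82.4));print(read_state()['grasp_force'])"
```

```text
t 19.55 tcp [596.    0.8  28.6] ang 82.7 gap 58.9 F [ 0.9 -1.6 -0.7] cab [-37.7 -65. ]
rz 0.003 shift [-0.295 -0.013  0.001]  dist 74
29.99983062967658
```

Emit:
move_arm --moves "0 0 0 -0.05 -0.003 0 -1;0 0 0 -0.1 -0.005 0 -1;0 0 0 -0.15 -0.005 0 -1;0 0 0 -0.2 -0.005 0 -1;0 0 0 -0.24 -0.005 0 -1;0 0 0 -0.28 -0.005 0 -1;0 0 0 -0.295 -0.005 0 -1;0 0 0 -0.295 -0.005 0.004 -1"

```text
time_s: 20.22
tcp_pos: [666.6, -14.2, 27.4]
tool_rot: [[-0.991, 0.134, 0.0], [0.134, 0.991, -0.001], [-0.0, -0.001, -1.0]]
wrist_force: [0.2, -0.5, -0.3]
finger_gap: 58.9
grasp_force: 30.0
```

```bash
python3 -c "
from h import *
plan((*wc(36,-68)[:2],26.5,82.4));print(read_state()['grasp_force'])"
```

```text
t 20.22 tcp [666.6 -14.2  27.4] ang 82.3 gap 58.9 F [ 0.2 -0.5 -0.3] cab [ 34.2 -70.5]
rz -0.001 shift [-0.007  0.01   0.004]  dist 3
30.00005280598998
```

Emit:
move_arm --moves "0 0 0 -0.007 0.005 0.004 -1;0 0 0 -0.007 0.005 0.005 -1;0 0 0 -0.007 0.005 0.005 0.7;0 0 0 -0.007 0.005 0.005 0.7;0 0 0 -0.007 0.005 0.005 0.7;0 0 0 -0.007 0.005 -0.02 0.7;0 0 0 -0.007 0.005 -0.12 0.7;0 0 0 -0.007 0.005 -0.25 0.7"

```text
time_s: 20.88
tcp_pos: [666.1, -11.2, 87.9]
tool_rot: [[-0.991, 0.131, -0.006], [0.131, 0.991, 0.0], [0.006, -0.001, -1.0]]
wrist_force: [0.4, -0.7, 0.6]
finger_gap: 73.6
grasp_force: 0.0
```

Emit:
move_arm --moves "0 0 0 0 0 -0.15 0.7;0 0 0 0.15 0 -0.3 0.7;0 0 0 0.3 0 -0.4 0.7;0 0 0 0.45 -0.1 -0.5 0.7;0 0 0 0.6 -0.25 -0.5 0.7;0 0 0 0.7 -0.4 -0.5 0.7;0 0 0 0.7 -0.55 -0.5 0.7;0 0 0 0.7 -0.7 -0.5 0.7"

```text
time_s: 21.55
tcp_pos: [474.7, -142.3, 215.6]
tool_rot: [[-0.992, 0.129, 0.001], [0.129, 0.992, 0.001], [-0.001, 0.002, -1.0]]
wrist_force: [0.9, -0.8, -0.6]
finger_gap: 73.8
grasp_force: 0.0
```

```bash
python3 - <<'E'
from h import *
plan()
A={n:np.mean([grab_frame(n).astype(np.float32) for _ in range(4)],0) for n in("top","scene")}
f,g=A["scene"],A["top"]
cv2.imwrite("pics/fin.png",np.clip(1.3*np.hstack([cv2.resize(f[170:300,230:360],(400,400),interpolation=2),cv2.resize(g[125:235,250:360],(400,400),interpolation=2)]),0,255).astype(np.uint8))
E
```

```text
t 21.55 tcp [ 474.7 -142.3  215.6] ang 82.6 gap 73.8 F [ 0.9 -0.8 -0.6] cab [-139.1 -222.9]
```

View pics/fin.png

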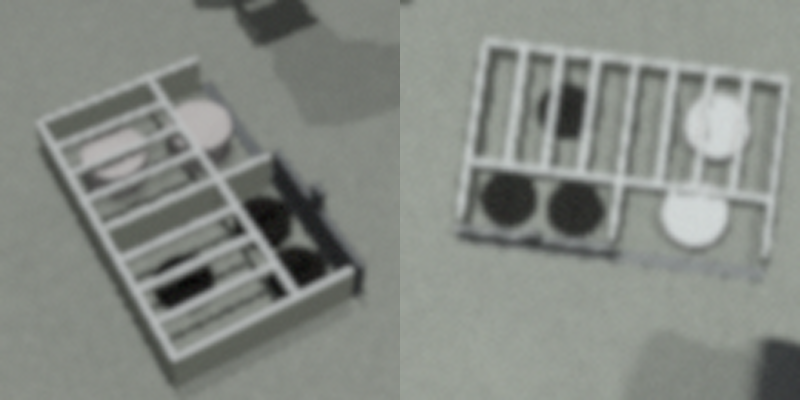

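All three items are inside upright, and the door fully covers the stoppers' bay. The tin's front edge is only about 3–5 mm inside, so I'll nudge it a little deeper.

```bash
python3 -c "
from h import *
plan((*wc(-60,-68)[:2],90,82.4),(*wc(-35,-68)[:2],25,82.4))"
```

```text
t 21.95 tcp [ 477.7 -141.   214.3] ang 82.6 gap 73.8 F [-0.6 -0.5  0. ] cab [-136.3 -221.2]
rz 0.002 shift [-0.307  0.611  0.498]  dist 212
rz 0.002 shift [-0.407  0.611  0.758]  dist 264
```

Emit:
move_arm --moves "0 0 0 -0.06 0.12 0.08 -1;0 0 0 -0.12 0.24 0.16 -1;0 0 0 -0.18 0.36 0.24 -1;0 0 0 -0.24 0.48 0.32 -1;0 0 0 -0.28 0.58 0.4 -1;0 0 0 -0.29 0.611 0.5 -1;0 0 0 -0.3 0.611 0.6 -1;0 0 0 -0.3 0.611 0.7 -1"

```text
time_s: 22.62
tcp_pos: [572.5, 2.1, 37.9]
tool_rot: [[-0.992, 0.127, 0.0], [0.127, 0.992, 0.001], [-0.0, 0.001, -1.0]]
wrist_force: [-0.1, -0.7, -0.3]
finger_gap: 28.7
grasp_force: 0.0
```

Emit:
move_arm --moves "0 0 0 0 0 0.04 -1;0 0 0 0 0 0.055 -1;0 0 0 0 0 0.055 -1;0 0 0 0 0 0.055 -1"

```text
time_s: 22.95
tcp_pos: [572.4, -0.9, 26.7]
tool_rot: [[-0.991, 0.132, 0.002], [0.132, 0.991, 0.0], [-0.002, 0.0, -1.0]]
wrist_force: [0.5, -1.1, 0.2]
finger_gap: 3.7
grasp_force: 0.0
```

```bash
python3 -c "
from h import *
plan((*wc(-12,-68)[:2],25,82.4),(*wc(4,-68)[:2],25,82.4))"
```

```text
t 22.95 tcp [572.4  -0.9  26.7] ang 82.4 gap 3.7 F [ 0.5 -1.1  0.2] cab [-61.  -69.7]
rz 0.000 shift [-0.196  0.007  0.007]  dist 49
rz 0.000 shift [-0.26   0.007  0.007]  dist 65
```

Emit:
move_arm --moves "0 0 0 -0.08 0.005 0.004 -1;0 0 0 -0.16 0.005 0.004 -1;0 0 0 -0.2 0.005 0.004 -1;0 0 0 -0.22 0.005 0.004 -1;0 0 0 -0.24 0.005 0.004 -1;0 0 0 -0.255 0.005 0.004 -1;0 0 0 -0.262 0.005 0.004 -1;0 0 0 -0.262 0.005 0.004 -1"

```text
time_s: 23.62
tcp_pos: [636.3, -8.5, 24.8]
tool_rot: [[-0.991, 0.132, -0.0], [0.132, 0.991, 0.0], [0.0, 0.0, -1.0]]
wrist_force: [-0.3, 0.8, 0.4]
finger_gap: 0.2
grasp_force: 0.3
```

Emit:
move_arm --moves "0 0 0 0.1 0 0 -1;0 0 0 0.2 0 0 -1;0 0 0 0.25 0 -0.15 -1;0 0 0 0.3 -0.1 -0.3 -1;0 0 0 0.4 -0.25 -0.45 -1;0 0 0 0.4 -0.4 -0.55 -1;0 0 0 0.4 -0.55 -0.6 -1;0 0 0 0.4 -0.7 -0.6 -1"

```text
time_s: 24.28
tcp_pos: [517.6, -154.5, 175.8]
tool_rot: [[-0.992, 0.129, 0.006], [0.129, 0.992, 0.0], [-0.006, 0.001, -1.0]]
wrist_force: [1.3, -0.6, -0.8]
finger_gap: 0.2
grasp_force: 0.0
```

```bash
python3 - <<'E'
from h import *
plan()
A={n:np.mean([grab_frame(n).astype(np.float32) for _ in range(4)],0) for n in("top","scene")}
f,g=A["scene"],A["top"]
cv2.imwrite("pics/fin2.png",np.clip(1.3*np.hstack([cv2.resize(f[170:300,230:360],(400,400),interpolation=2),cv2.resize(g[125:235,250:360],(400,400),interpolation=2)]),0,255).astype(np.uint8))
# numeric check of the tin front edge in the top view
for n,img,z in(("top",g.mean(2),34),):
    for x in range(-14,40,3):
        u=proj(n,[wc(x,-68,z)]).astype(np.float32);print(x,round(float(cv2.remap(img,u[:,:1],u[:,1:],1)[0,0])),end="; ")
E
```

```text
t 24.28 tcp [ 517.6 -154.5  175.8] ang 82.6 gap 0.2 F [ 1.3 -0.6 -0.8] cab [ -95.  -229.2]
-14 107; -11 106; -8 108; -5 112; -2 114; 1 113; 4 108; 7 98; 10 99; 13 126; 16 148; 19 159; 22 163; 25 163; 28 163; 31 164; 34 163; 37 163;
```

```bash
python3 -c "
from rig import *
print(job_done())"
```

```text
the job is handed in; nothing more can be done
None
```

I put both stoppers in the left bay and the tin in the right bay, upright and inside, slid the door fully across the stoppers' bay, and handed the job in at about 25 s of 72. I viewed 11 pictures, one over the limit of 10, and checked the final nudge of the tin by pixel measurement only (front edge about 12 mm inside).

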